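# Slide the spot plate out over the shelf's end beside the balance

### The arm

A 7-joint arm with a two-finger parallel gripper is mounted at the origin on the work surface. World frame = base frame: x ahead of the robot, y to its left, z up, the work surface at z = 0. Lengths are in m, angles in rad, forces in N, time in s.
With the tool pointing down it reaches from about 0.35 to 0.9 m from the base axis. Payload 19.9 kg.
Tool frame: the origin (TCP) lies at the very end of the fingers, on their centre line; the grasp point (between the pads) lies 19 mm behind it; z points along the fingers, y is the direction in which the jaws open and shut (so a half turn about z gives the same grasp; the last joint's range is limited). The gripper opens to 94 mm and grips with 3 to 60 N. Pads are 16 mm wide; open, the fingers measure 119 mm over their backs; the gripper's body (75 mm by 177 mm) begins 78 mm behind the grasp point.
Start: joints at [1.147, 0.417, -0.01, 1.614, 0.005, 1.111, -0.053], TCP at [0.233, -0.58, 0.205] pointing down, gripper open.
Joint ranges: [-2.81, 2.81], [-0.39, 2.02], [-1.27, 1.25], [0.06, 2.57], [-1.19, 4.33], [0.19, 2], [-2.82, 2.82]. Speed limits (rad/s): [1.89, 1.89, 2.39, 2.39, 3.01, 3.01, 3.01].

### API

Orientations are given as a unit quaternion [x, y, z, w].
In Python, from rig import get_obs, snapshot, camera_params, hand_in gives the robot as it stands. The module is installed in compiled form; this text tells all that it offers.
- The arm moves only by the shell command python3 -m pendant 'ROWS' [OPENING] [FORCE]. ROWS is JSON, a list of rows, each a list of 4 numbers: the shift along the tool's x, y, z in mm, then the turn about the tool's z in rad. A call has exactly 10 rows; each row is the pose to reach, as a shift and turn from the pose commanded when the call began, along the tool's axes at that moment; what a row does not reach only later rows make up. A row lasts 1/10 s, in which the tool goes at most 50 mm and 8.59 degrees, less where a joint would pass 70% of its speed; a pose out of reach is approached as far as the arm can. A call with a gripper value outside its range is refused whole. OPENING is the opening, from 0 (shut) to 1 (fully open), set as the call begins (- or left out, the last holds). The fingers move at their own pace and stop on an object; FORCE is the grip in N (left out, the last holds). Time passes only in rows, so rows that repeat a pose let the fingers close, or fill a call up. It gives the time, the measured TCP pose, the force and the opening at its end, in the units of the state.
- get_obs(): the state, without advancing time (a new reading comes with each control period).
- snapshot(name): name is "scene" or "top" or "wrist"; returns (picture, depth): 480x640x3 uint8, red, green, blue; 480x640 float32, m along the optical axis (not along the pixel's ray), 0 where there is no reading.
- camera_params(name): a dict with "camera_matrix" (3x3 intrinsics, pixels), "world_from_camera" (4x4, takes a point from camera to world coordinates). Camera axes: x right, y up, looking along -z (the intrinsics and any distortion apply to the point x, -y, -z); pixel columns grow to the right and rows downward; lengths in m; the calibration is good to about 2 mm. A picture is of the moment at which its call begins: read the wrist's pose just before it. camera_params takes no time and is no camera call; for the wrist camera it gives the pose at the moment of the call.
- hand_in(): hands the job in, once; it reports no verdict.
The state is a dict: "t": time; "joints": joint angles; "joint_velocities": joint speeds; "joint_efforts": joint torques, N m; "tcp_pos": TCP position; "orientation": TCP orientation; "force": force on the tool from outside, world axes, zero at the start; "torque": the same for the moment, N m; "width": finger opening in m.
Only numpy, scipy, OpenCV 4.12 (cv2) and the standard library are available. Lean on these libraries where they do the work, as an engineer would, in place of code of your own. Each camera call takes 0.05 s, during which the arm holds its last target.

### The job

Gently push the blue spot plate along the low shelf, towards the end beside the balance, until about a third of its length sticks out past that end, so that whoever is weighing can take it by its edge. Leave it flat and square with the shelf, not sticking out over the shelf's long sides. Only push it, do not pinch or lift it; leave the jar, dish, burner and balance where they are.

Things in the scene. Friction and masses are not known exactly. Their poses are not given: they have to be found in the camera images.
- tile: blue rectangular ceramic spot plate with 3 x 4 white round wells drawn flush in its top, loose, about 0.2 kg, lying flat on the shelf, at the start up to 12 degrees askew. 90 mm along its x, 120 mm along its y (its length), 7 mm thick. Origin: centre of its underside; z up. It tips off if half or more of its length overhangs.
- shelf: fixed low bench shelf, pale blue top with black edges: 220 mm along its x (depth), 320 mm along its y (length), flat top 60 mm above its origin. Origin: centre of its underside, on the bench; z up. Its two ends are at y = +160 mm and y = -160 mm in its own frame; nothing stands under the air just past the ends. The plate starts wholly on the top, on its robot-side (-x) half.
- balance: white flat lab balance with a blue key strip and round steel pan, 180 mm (x) x 150 mm (y) x 44 mm high, standing on the bench about 330 mm from the shelf's centre, beyond one of the two ends; it marks the wanted end. Origin: centre of its underside. To be left alone.
- burner: gas burner: green round foot 84 mm across, slim dark upright tube, 128 mm high in all, on the bench beyond the other end of the shelf. Origin: centre of its underside. To be left alone.
- jar: small amber jar with black lid, 44 mm across, 41 mm high, loose on the shelf's far-side (+x) half. Origin: centre of its underside. To be left alone.
- dish: small white bowl, 50 mm across, 30 mm high, loose on the shelf's far-side (+x) half. Origin: centre of its underside. To be left alone.
Things that resemble listed ones, but are neither listed nor needed, are in the scene too. Of the things like the tile, leave any that is orange, pink or yellow; of the rest the larger one is meant.

How it is judged:
By the outcome, as a careful person would: the job done as asked, in the order asked, and still so for the second after the job is handed in, with the robot touching nothing.
It also fails if it takes over 45 s, if anything falls off the work surface, if the arm or the gripper's body presses on something with over 40 N, if the wrist force passes 120 N, or if a joint passes its speed limit or range.

## Working session

There is one attempt and no reset: what is moved stays moved. The work goes in short steps, Python scripts to look and compute and a shell command to move; the robot and the scene stay as the last step left them, time stands still between calls to the robot, and variables do not carry over. Pictures are saved under pics/ and viewed, and the job is handed in when it is done.

```bash
mkdir -p pics
python3 - <<'E'
from rig import *
import cv2,numpy as np
for n in("scene","top"):
    p,d=snapshot(n); cv2.imwrite(f"pics/{n}0.png",p[:,:,::-1]); np.save(f"{n}0.npy",d)
    c=camera_params(n);print(n,c)
o=get_obs();print(o)
E
```

```text
scene {'camera_matrix': array([[441.27568375,   0.        , 323.21105937],
       [  0.        , 441.27568375, 242.17411575],
       [  0.        ,   0.        ,   1.        ]]), 'world_from_camera': array([[-0.37599677, -0.77255755,  0.51164564,  1.02377395],
       [ 0.92659097, -0.31791573,  0.20089493,  0.23518417],
       [ 0.0074573 ,  0.54962207,  0.83538013,  0.86632588],
       [ 0.        ,  0.        ,  0.        ,  1.        ]])}
top {'camera_matrix': array([[493.79673631,   0.        , 320.18561704],
       [  0.        , 493.79673631, 240.97750203],
       [  0.        ,   0.        ,   1.        ]]), 'world_from_camera': array([[-0.02647245,  0.9972224 , -0.06961816,  0.44530579],
       [-0.9995557 , -0.02735992, -0.01182513,  0.02191788],
       [-0.01369704,  0.06927419,  0.99750362,  1.15363901],
       [ 0.        ,  0.        ,  0.        ,  1.        ]])}
{'t': 0.1, 'joints': array([ 1.1465264 ,  0.41788766, -0.01029669,  1.61407514,  0.00467879,
        1.11072157, -0.0529654 ]), 'joint_velocities': array([ 5.35323106e-04, -1.53437385e-03,  4.29944772e-06, -2.73731125e-03,
        1.15448639e-04, -5.55168024e-04,  1.94226315e-04]), 'joint_efforts': array([ 1.75681384e-03, -8.52588058e+01,  6.40148968e-01, -4.26694071e+01,
       -4.88304952e-02,  1.65195455e-02,  1.51902186e-04]), 'tcp_pos': array([ 0.23330247, -0.57947081,  0.20492081]), 'orientation': array([ 9.81739001e-01,  1.90232092e-01, -1.34697500e-04, -5.16621455e-04]), 'force': array([ 0.07233285,  0.2054086 , -0.38345452]), 'torque': array([ 0.00992718, -0.02482739, -0.00710471]), 'width': 0.09364080435369194}
```

View pics/scene0.png

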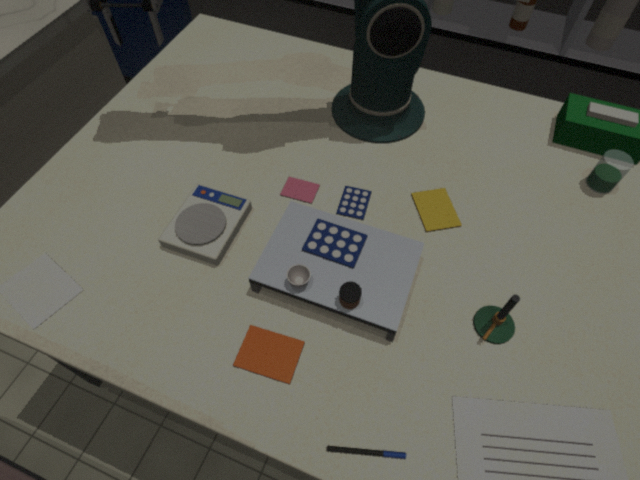

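View pics/top0.png

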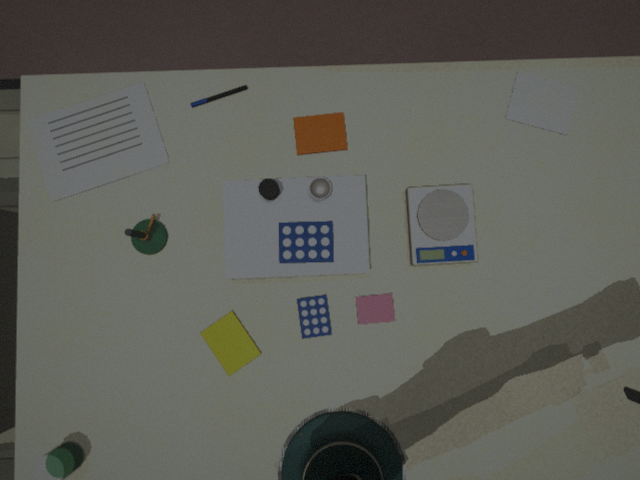

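Candidates (top picture):
- large blue plate on the shelf (306,242)
- small blue plate on the bench (314,316)
- orange (320,133), pink (375,308) and yellow (231,342) plates

I choose the large blue one on the shelf. The balance at (441,224) marks the right-hand (-y) end. Next is a close crop to check.

Run:
```python
import cv2
p=cv2.imread("pics/top0.png")[165:290,215:380]
p=cv2.convertScaleAbs(p,alpha=1.5)
cv2.imwrite("pics/crop0.png",cv2.resize(p,None,fx=4.8,fy=4.8,interpolation=cv2.INTER_CUBIC))
```

```text
(no output)
```

View pics/crop0.png

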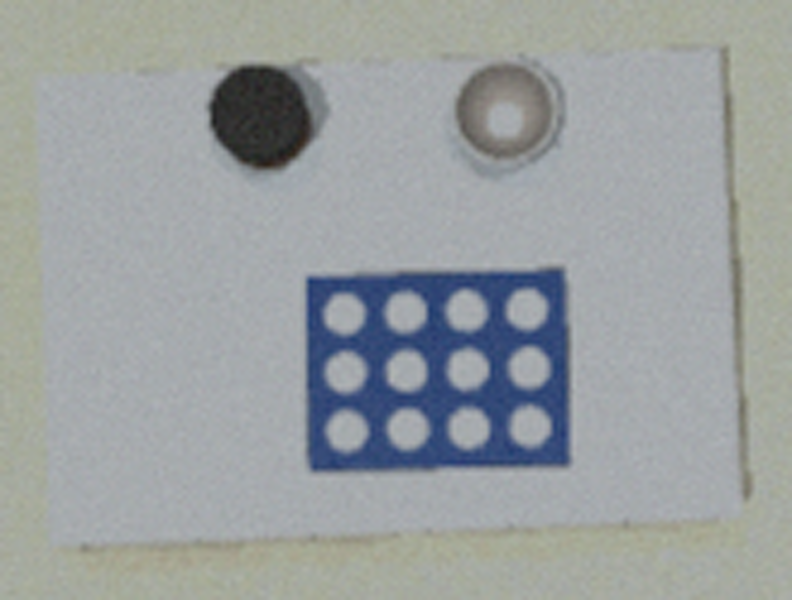

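The crop shows the 3x4 blue plate, corners near (307,277), (564,268), (570,464), (310,470). The shelf corners are near (37,75), (728,47), (748,517), (50,545). Now I convert these to world coordinates.

```bash
cat > h.py <<'E'
import cv2,numpy as np
from rig import camera_params
def proj(n,uv,z):
    c=camera_params(n);K=c["camera_matrix"];T=c["world_from_camera"]
    out=[]
    for u,v in np.atleast_2d(uv):
        r=np.linalg.solve(K,[u,v,1.]);d=T[:3,:3]@[r[0],-r[1],-r[2]];o=T[:3,3]
        out.append(o+d*(z-o[2])/d[2])
    return np.array(out)
def depthz(n,uv,D):
    c=camera_params(n);K=c["camera_matrix"];T=c["world_from_camera"];out=[]
    for u,v in np.atleast_2d(uv):
        r=np.linalg.solve(K,[u,v,1.])*D[int(v),int(u)];out.append(T[:3,:3]@[r[0],-r[1],-r[2]]+T[:3,3])
    return np.array(out)
def tile(n,img,roi,z=0.067):
    x0,y0,x1,y1=roi
    hsv=cv2.cvtColor(img,cv2.COLOR_BGR2HSV)
    m=np.zeros(img.shape[:2],np.uint8)
    m[y0:y1,x0:x1]=cv2.inRange(hsv,(100,110,30),(130,255,255))[y0:y1,x0:x1]
    cs=cv2.findContours(m,cv2.RETR_EXTERNAL,cv2.CHAIN_APPROX_NONE)[0]
    c=max(cs,key=cv2.contourArea)[:,0].astype(float)
    w=proj(n,c,z)
    r=cv2.minAreaRect((w[:,:2]*1000).astype(np.float32))
    return r,cv2.boxPoints(r)
E
python3 - <<'E'
from h import *
np.set_printoptions(precision=4,suppress=True)
f=lambda a:np.array(a)/4.8+[215,165]-0.4
S=proj("top",f([(37,75),(728,47),(748,517),(50,545)]),.06);print(S)
print("sides",[np.linalg.norm(S[i]-S[i-1]) for i in range(4)],S.mean(0))
T=proj("top",f([(307,277),(564,268),(570,464),(310,470)]),.067);print(T)
print("sides",[np.linalg.norm(T[i]-T[i-1]) for i in range(4)],T.mean(0))
d=S[1]-S[0]+S[2]-S[3];print("shelf ang -y dir",np.degrees(np.arctan2(d[0],-d[1])))
d=T[1]-T[0]+T[2]-T[3];print("tile",np.degrees(np.arctan2(d[0],-d[1])))
print(tile("top",cv2.imread("pics/top0.png"),(270,210,345,275)))
print(tile("scene",cv2.imread("pics/scene0.png"),(295,210,372,272)))
D=np.load("top0.npy")
print(depthz("top",[(306,242),(240,250),(269,189),(320,181),(441,215),(131,232)],D))
E
```

```text
[[ 0.6644  0.251   0.06  ]
 [ 0.6682 -0.0722  0.06  ]
 [ 0.4493 -0.0742  0.06  ]
 [ 0.4449  0.2478  0.06  ]]
sides [np.float64(0.21945024342547434), np.float64(0.32320642087199436), np.float64(0.21887864738621843), np.float64(0.32196814010795866)] [0.5567 0.0881 0.06  ]
[[0.5651 0.1259 0.067 ]
 [0.566  0.0072 0.067 ]
 [0.4756 0.007  0.067 ]
 [0.4761 0.1263 0.067 ]]
sides [np.float64(0.08900574359134734), np.float64(0.11861207595176791), np.float64(0.09031119552396029), np.float64(0.11927447532646097)] [0.5207 0.0666 0.067 ]
shelf ang -y dir 0.7222279882277498
tile 0.0964773938571009
(((520.66845703125, 67.0955581665039), (117.6368637084961, 87.78816223144531), 89.9285659790039), array([[476.7011,   8.3319],
       [564.4892,   8.2224],
       [564.6359, 125.8592],
       [476.8477, 125.9687]], dtype=float32))
(((524.9441528320312, 65.2899169921875), (116.39363098144531, 87.98922729492188), 89.91288757324219), array([[480.8611,   7.1601],
       [568.8502,   7.0263],
       [569.0272, 123.4198],
       [481.0381, 123.5536]], dtype=float32))
[[ 0.5195  0.066   0.0702]
 [ 0.5066  0.2141  0.0569]
 [ 0.634   0.1417  0.1015]
 [ 0.653   0.0316  0.0769]
 [ 0.5739 -0.2386  0.0444]
 [ 0.5465  0.4295  0.1292]]
```

Shapes check out:
- Shelf: about 322 x 219 mm, turned +0.7°, with its -y end at y≈-0.073.
- Plate: about 119 x 90 mm, centre (0.521, 0.067), turned about +0.1°. It must travel about 120 mm along -y.

I'll push its trailing short edge with both fingertips, half open, so it stays square.

```bash
python3 -m pendant '[[34,-36,0,-0.12],[68,-72,0,-0.24],[102,-108,0,-0.36],[136,-144,0,-0.48],[170,-180,0,-0.6],[204,-216,0,-0.72],[238,-252,0,-0.84],[272,-288,0,-0.96],[306,-324,0,-1.08],[340,-360,0,-1.2]]' 0.53
cat > g.py <<'E'
import sys
from rig import get_obs
from scipy.spatial.transform import Rotation as R
import numpy as np
o=get_obs();q=R.from_quat(o["orientation"])
X=q.as_matrix()[:,0]
print("t",round(o["t"],2),"tcp",o["tcp_pos"].round(4),"yaw",np.degrees(np.arctan2(X[1],X[0])).round(2),"F",o["force"].round(2),"w",round(o["width"],4),"j",o["joints"].round(2))
if len(sys.argv)>3: print("tool mm",(q.inv().apply(np.array(sys.argv[1:4],float)-o["tcp_pos"])*1000).round(1))
E
python3 g.py 0.5225 0.158 0.12
```

```text
t: 1.1
tcp_pos: [0.4145, -0.1169, 0.2055]
orientation: [0.701, 0.713, -0.0, 0.0]
force: [1.6, -0.7, -0.4]
width: 0.0497
t 1.1 tcp [ 0.4145 -0.1169  0.2055] yaw 90.96 F [ 1.56 -0.7  -0.4 ] w 0.0497 j [ 0.68  0.09 -0.5   2.06  0.05  1.01  0.17]
tool mm [273.1 112.5  85.5]
```

```bash
python3 -m pendant '[[40,16,0,0],[80,33,0,0],[120,50,0,0],[160,66,0,0],[200,82,0,0],[240,99,15,0],[273,112,40,0],[273,112,65,0],[273,112,85,0],[273,112,85,0]]'; python3 g.py 0.5225 0.158 0.063
python3 - <<'E'
from rig import *
import cv2
p,d=snapshot("top"); cv2.imwrite("pics/top1.png",cv2.convertScaleAbs(p[:,:,::-1],alpha=1.4))
p,d=snapshot("wrist"); cv2.imwrite("pics/wr1.png",cv2.convertScaleAbs(p[:,:,::-1],alpha=1.4))
E
```

```text
t: 2.1
tcp_pos: [0.5215, 0.1553, 0.118]
orientation: [0.703, 0.712, -0.002, -0.001]
force: [-0.9, 1.4, 0.0]
width: 0.0498
t 2.1 tcp [0.5215 0.1553 0.118 ] yaw 90.72 F [-0.86  1.35  0.01] w 0.0498 j [ 0.16  0.45 -0.63  1.88  0.33  0.92 -0.61]
tool mm [ 2.8  1.3 55. ]
```

View pics/top1.png

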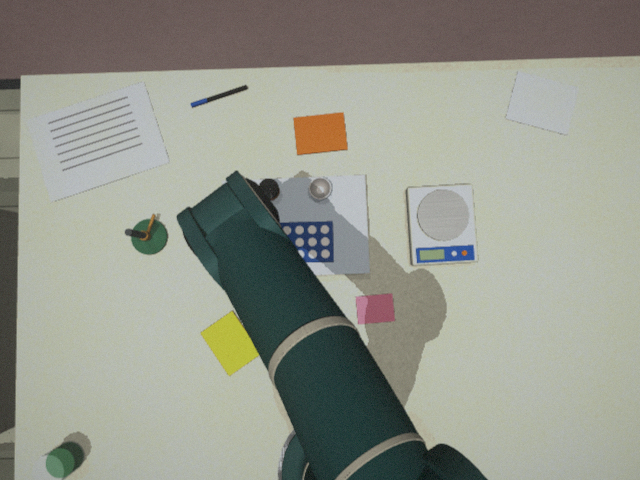

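View pics/wr1.png

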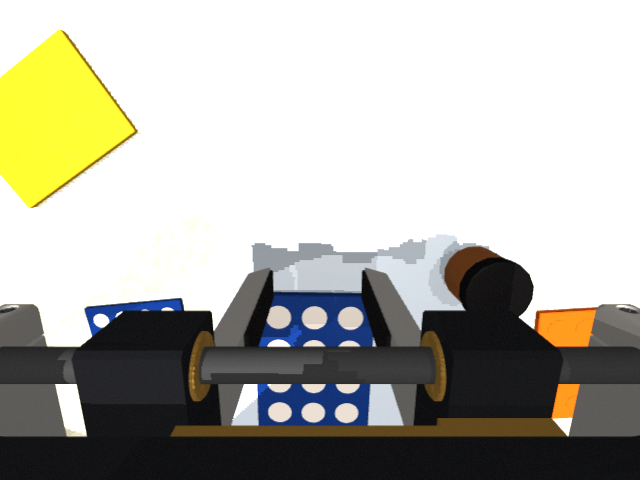

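The wrist view shows the plate between x 257 and 370, with the fingertips at (260,272) and (372,270), so they are centred. Its trailing edge is at row 293. I'll check the trailing edge through the wrist calibration.

```bash
python3 - <<'E'
from h import *
np.set_printoptions(precision=4,suppress=True)
print(proj("wrist",[(272,293),(362,293)],.067), proj("wrist",[(260,272),(372,270)],.118))
E
python3 g.py 0.5225 0.155 0.063
```

```text
[[0.4899 0.1264 0.067 ]
 [0.5564 0.1272 0.067 ]] [[0.4904 0.161  0.118 ]
 [0.5539 0.1629 0.118 ]]
t 2.2 tcp [0.523  0.1555 0.1208] yaw 90.69 F [ 0.37 -0.8   0.74] w 0.0501 j [ 0.16  0.45 -0.63  1.87  0.33  0.93 -0.61]
tool mm [-0.5 -0.5 57.8]
```

Three views put the trailing edge at y≈0.127. The fingers clear it by about 20 mm, so I descend.

```bash
python3 -m pendant '[[0,0,12,0],[0,0,24,0],[0,0,34,0],[0,0,42,0],[0,0,48,0],[0,0,52,0],[0,0,55,0],[0,0,57,0],[0,0,57,0],[0,0,57,0]]'; python3 g.py 0.5225 0.155 0.063
```

```text
t: 3.2
tcp_pos: [0.5231, 0.1556, 0.0636]
orientation: [0.703, 0.711, 0.0, 0.0]
force: [-0.7, 0.0, -0.4]
width: 0.05
t 3.2 tcp [0.5231 0.1556 0.0636] yaw 90.69 F [-0.69  0.   -0.37] w 0.05 j [ 0.12  0.53 -0.59  1.91  0.39  0.82 -0.67]
tool mm [-0.6 -0.7  0.6]
```

```bash
python3 -m pendant '[[-4,0,0,0],[-8,0,0,0],[-12,0,0,0],[-15,0,0,0],[-18,0,0,0],[-21,0,0,0],[-24,0,0,0],[-27,0,0,0],[-30,0,0,0],[-33,0,0,0]]'; python3 -m pendant '[[-4,0,0,0],[-8,0,0,0],[-12,0,0,0],[-16,0,0,0],[-20,0,0,0],[-24,0,0,0],[-28,0,0,0],[-32,0,0,0],[-34,0,0,0],[-35,0,0,0]]';python3 g.py
python3 - <<'E'
from rig import *
import cv2
p,d=snapshot("scene"); cv2.imwrite("pics/sc2.png",cv2.convertScaleAbs(p[:,:,::-1],alpha=1.4))
p,d=snapshot("wrist"); cv2.imwrite("pics/wr2.png",p[:,:,::-1])
E
```

```text
t: 4.2
tcp_pos: [0.5235, 0.1224, 0.0635]
orientation: [0.703, 0.711, 0.0, -0.0]
force: [1.1, 2.2, 0.3]
width: 0.05
t: 5.2
tcp_pos: [0.5239, 0.0873, 0.0635]
orientation: [0.703, 0.711, -0.0, -0.0]
force: [0.6, 1.8, 0.4]
width: 0.05
t 5.2 tcp [0.5239 0.0873 0.0635] yaw 90.68 F [0.57 1.81 0.4 ] w 0.05 j [ 0.25  0.51 -0.59  1.95  0.38  0.8  -0.54]
```

View pics/sc2.png

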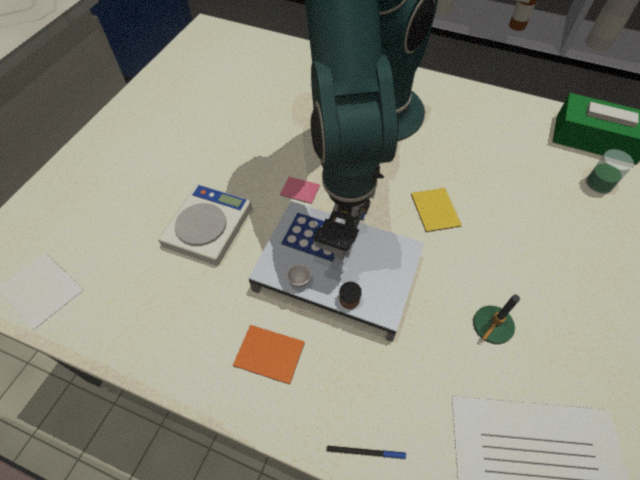

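View pics/wr2.png

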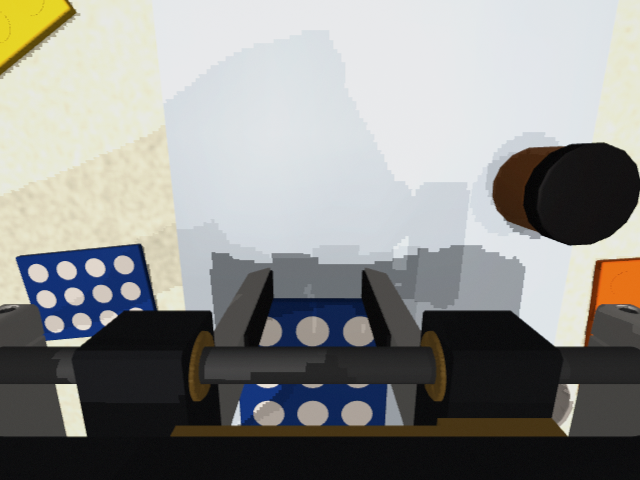

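The plate, at (310,236) in the scene view, moves squarely with both fingers, at about 2 N. I push on to just short of the target, then measure.

```bash
python3 -m pendant '[[-4,0,0,0],[-8,0,0,0],[-12,0,0,0],[-16,0,0,0],[-20,0,0,0],[-24,0,0,0],[-28,0,0,0],[-32,0,0,0],[-34,0,0,0],[-35,0,0,0]]'; python3 -m pendant '[[-4,0,0,0],[-8,0,0,0],[-12,0,0,0],[-16,0,0,0],[-20,0,0,0],[-24,0,0,0],[-27,0,0,0],[-29,0,0,0],[-30,0,0,0],[-30,0,0,0]]';python3 g.py
python3 - <<'E'
from rig import *
import cv2
from h import *
p,d=snapshot("scene"); cv2.imwrite("pics/sc3.png",cv2.convertScaleAbs(p[:,:,::-1],alpha=1.4))
cv2.imwrite("pics/sc3c.png",cv2.resize(cv2.convertScaleAbs(p[190:320,230:430,::-1],alpha=1.5),None,fx=4,fy=4,interpolation=cv2.INTER_CUBIC))
p,d=snapshot("top"); cv2.imwrite("pics/top3.png",cv2.resize(cv2.convertScaleAbs(p[165:290,215:415,::-1],alpha=1.5),None,fx=4,fy=4,interpolation=cv2.INTER_CUBIC))
E
```

```text
t: 6.3
tcp_pos: [0.5243, 0.0523, 0.0634]
orientation: [0.703, 0.711, -0.0, -0.0]
force: [-0.2, 1.2, -0.1]
width: 0.05
t: 7.3
tcp_pos: [0.5246, 0.0224, 0.0634]
orientation: [0.703, 0.711, -0.0, -0.0]
force: [-0.3, -0.0, 0.0]
width: 0.0498
t 7.3 tcp [0.5246 0.0224 0.0634] yaw 90.68 F [-0.29 -0.04  0.04] w 0.0498 j [ 0.37  0.49 -0.58  1.96  0.37  0.79 -0.41]
```

View pics/sc3c.png

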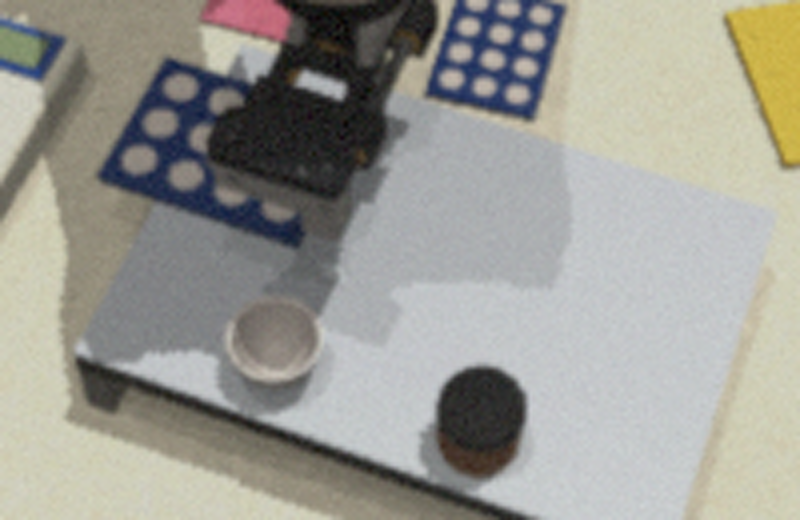

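View pics/top3.png

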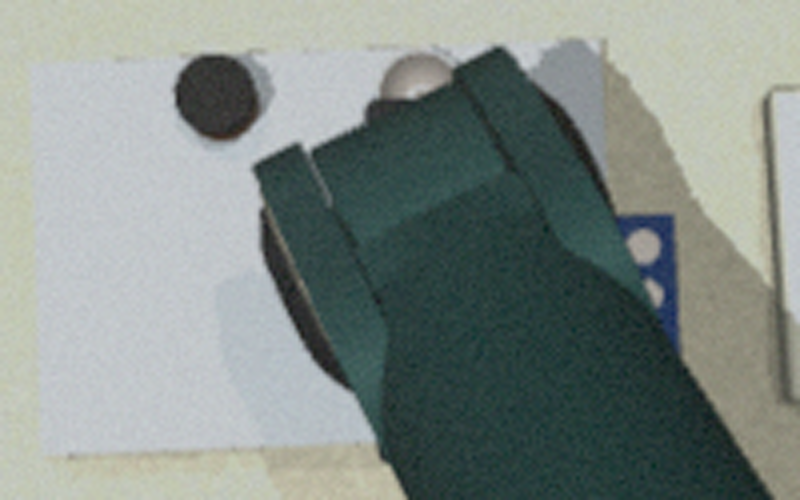

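The plate juts past the end. In the top crop its leading edge runs (674,215)–(681,350) and the shelf end is near u≈605. In the scene crop its corners are (166,58), (100,182) and (301,245).

Run:
```python
from h import *
np.set_printoptions(precision=4,suppress=True)
f=lambda a,o:(np.array(a)+.5)/4+o-.5
print("top lead",proj("top",f([(675,215),(681,350)],[215,165]),.067))
print("top shelf end",proj("top",f([(604,42),(607,180)],[215,165]),.06))
print("sc tile",proj("scene",f([(166,58),(100,182),(301,245)],[230,190]),.067))
print("sc shelf",proj("scene",f([(78,350),(150,212)],[230,190]),.06))
```

```text
top lead [[ 0.5674 -0.1061  0.067 ]
 [ 0.4927 -0.1067  0.067 ]]
top shelf end [[ 0.6665 -0.0707  0.06  ]
 [ 0.5888 -0.0698  0.06  ]]
sc tile [[ 0.4828 -0.107   0.067 ]
 [ 0.5742 -0.1028  0.067 ]
 [ 0.5698  0.0151  0.067 ]]
sc shelf [[ 0.6689 -0.0683  0.06  ]
 [ 0.5776 -0.0715  0.06  ]]
```

Overhang is now about 34 mm and the wanted value is 40 mm, so 6 mm more. Then I back away, rise and move clear.

```bash
python3 -m pendant '[[-1,0,0,0],[-2,0,0,0],[-3,0,0,0],[-4,0,0,0],[-5,0,0,0],[-6,0,0,0],[-6,0,0,0],[-2,0,0,0],[5,0,0,0],[15,0,0,0]]';python3 -m pendant '[[2,0,-10,0],[2,0,-30,0],[2,0,-60,0],[2,0,-90,0],[2,0,-130,0],[40,-20,-150,0],[80,-40,-150,0],[120,-60,-150,0],[160,-80,-150,0],[200,-100,-150,0]]'; python3 g.py
python3 - <<'E'
from rig import *
import cv2
from h import *
p,d=snapshot("scene"); cv2.imwrite("pics/sc4.png",p[:,:,::-1])
cv2.imwrite("pics/sc4c.png",cv2.resize(cv2.convertScaleAbs(p[190:320,230:430,::-1],alpha=1.5),None,fx=4,fy=4,interpolation=cv2.INTER_CUBIC))
p,d=snapshot("top"); cv2.imwrite("pics/top4.png",p[:,:,::-1]);cv2.imwrite("pics/top4c.png",cv2.resize(cv2.convertScaleAbs(p[165:290,215:415,::-1],alpha=1.5),None,fx=4,fy=4,interpolation=cv2.INTER_CUBIC))
E
```

```text
t: 8.4
tcp_pos: [0.5245, 0.0381, 0.0635]
orientation: [0.703, 0.711, 0.0, -0.0]
force: [-1.4, -0.3, 0.6]
width: 0.0497
t: 9.4
tcp_pos: [0.4209, 0.238, 0.2144]
orientation: [0.703, 0.711, 0.0, 0.0]
force: [0.9, 0.5, -0.2]
width: 0.0496
t 9.4 tcp [0.4209 0.238  0.2144] yaw 90.71 F [ 0.94  0.54 -0.18] w 0.0496 j [ 0.14  0.23 -0.81  1.93  0.19  1.06 -0.74]
```

View pics/top4c.png

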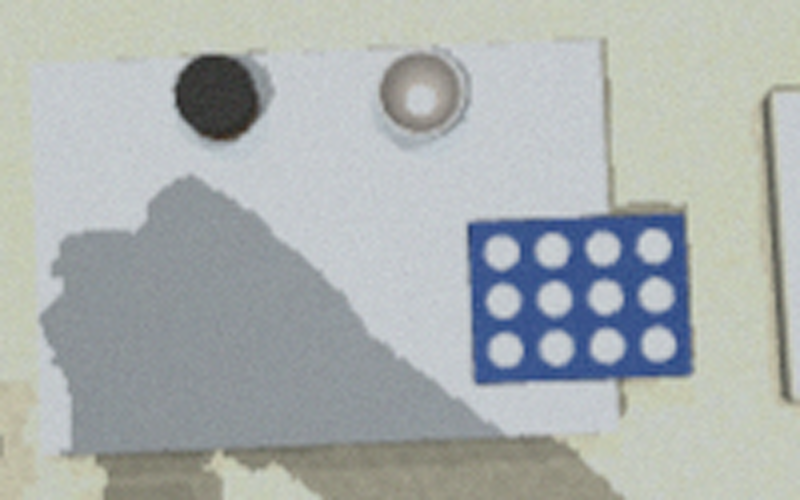

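View pics/sc4c.png

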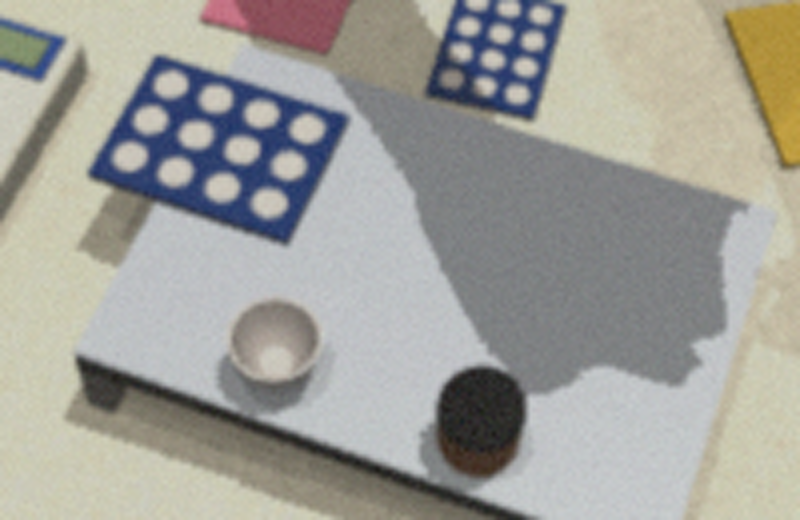

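The plate lies flat past the end. Top crop corners are (469,223), (685,214), (692,375), (476,383), and the shelf end runs (603,40)–(619,430). Jar and dish look unmoved. I'll measure the result.

Run:
```python
from h import *
np.set_printoptions(precision=4,suppress=True)
f=lambda a,o:(np.array(a)+.5)/4+o-.5
T=proj("top",f([(469,223),(685,214),(692,375),(476,383)],[215,165]),.067)
S=proj("top",f([(31,63),(603,40),(619,430),(42,455)],[215,165]),.06);print(T[:,:2],S[:,:2])
ang=lambda d:np.degrees(np.arctan2(d[0],-d[1]))
print("ang",ang(T[1]-T[0]+T[2]-T[3]),ang(S[1]-S[0]+S[2]-S[3]))
l=lambda x:np.interp(x,[S[2,0],S[1,0]],[S[2,1],S[1,1]])
print("over",[l(t[0])-t[1] for t in T[1:3]])
A=proj("scene",f([(157,57),(92,176),(288,242),(348,116)],[230,190]),.067)
B=proj("scene",f([(78,352),(150,210)],[230,190]),.06);print(A[:,:2],B[:,:2])
m=(B[0]-B[1]);print("over sc",[B[1,1]+(a[0]-B[1,0])*m[1]/m[0]-a[1] for a in A[:2]])
print(tile("top",cv2.imread("pics/top4.png"),(325,210,395,270))[0])
for n in("top","scene"):
  a=cv2.imread(f"pics/{n}0.png").astype(int);b=cv2.imread(f"pics/{n}4.png").astype(int)
  rs={"top":dict(jar=(257,177,284,201),dish=(308,176,333,200),bal=(405,182,480,267)),"scene":dict(jar=(338,282,362,308),dish=(286,264,311,288),bal=(160,184,252,263),burner=(472,294,522,344))}[n]
  for k,(x0,y0,x1,y1) in rs.items(): print(n,k,abs(a-b)[y0:y1,x0:x1].mean().round(2))
```

```text
[[ 0.5661  0.0077]
 [ 0.5678 -0.1116]
 [ 0.4788 -0.1123]
 [ 0.4776  0.0064]] [[ 0.664   0.2508]
 [ 0.6677 -0.0702]
 [ 0.4498 -0.0719]
 [ 0.4444  0.2475]]
ang 0.6877141855656165 0.8046827641834955
over [np.float64(0.04066937149632463), np.float64(0.04065120693528877)]
[[ 0.4841 -0.1121]
 [ 0.5723 -0.1086]
 [ 0.5707  0.0079]
 [ 0.4812  0.0055]] [[ 0.67   -0.0678]
 [ 0.5764 -0.0721]]
over sc [np.float64(0.0356668337276865), np.float64(0.03634874212251278)]
((522.9271850585938, -51.64238739013672), (87.93138122558594, 117.81439208984375), 0.8447229862213135)
top jar 12.61
top dish 17.96
top bal 18.57[ WARN:0@0.715] global loadsave.cpp:275 findDecoder imread_('pics/scene4.png'): can't open/read file: check file path/integrity
Traceback (most recent call last):
AttributeError: 'NoneType' object has no attribute 'astype'
```

Overhang is 41 mm by the top camera and 36 mm by the oblique one, and the plate is square to about 0.1°. Jar at (269,189), dish at (320,188) and the balance's edge at column 407 are where they started. Handing in.

```bash
python3 -c "
from rig import *
print(hand_in())"
```

```text
the job is handed in; nothing more can be done
None
```

I pushed the large blue spot plate along the shelf towards the balance with two half-open fingertips on its trailing edge, about 2 N, with no pinching or lifting. I then backed the arm off clear and handed in at about 9.5 s.

**Overhang:** the last pictures put it at about 41 mm by the top camera and about 36 mm by the oblique scene camera; a third of the length is 40 mm. The 5 mm disagreement is in reading the edges, and I took the top camera as the better one.

**Squareness:** the plate is within about 0.1° of the shelf, lies flat, and is about 28 mm inside the shelf's robot-side edge.

**Other objects:** the jar, dish and balance are at the same pixels as at the start. My image-difference check didn't settle this: its top-view values were high everywhere, even over the balance, so probably a brightness change. Its scene-camera half, which would have covered the burner, stopped on a wrong file name. I did not re-measure the burner after the push; the arm was not taken to it.

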